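# Push a stuck plaster casting out of its pipe mould, up to the length stop

### The job

A plaster casting is stuck in the grey pipe mould strapped to the demoulding stand: take the plunger from its rest, put its steel head into the open inlet end of the pipe and push the casting steadily, without ramming it, right out of the other end and on along the felt trough until it just comes up against the dark wooden length stop, ready for trimming; do not shift the stop, which is only clamped lightly. Then draw the plunger back so that its head is wholly inside the pipe and let go of it there. Keep the fingers off the casting (the plaster still marks) and leave everything else on the bench where it is.

Things in the scene. Friction and masses are not known exactly. Their poses are not given: they have to be found in the camera images.
- stand: demoulding stand, fixed in the episode: plywood base 300 x 110 x 18 mm with a grey plastic pipe mould strapped on it and a wooden V trough behind the pipe's outlet. Origin: on the bench, under the middle of the pipe. +x is the pushing direction, along the pipe from inlet to outlet and on along the trough. Two saddles with straps, 84 mm wide, hold the pipe at |x| = 24 to 48 mm; the straps rise to 117 mm
- pipe_inlet (a point): centre of the pipe's inlet mouth: on the pipe's axis, 65 mm before the stand's origin, 85 mm above the bench. The plunger goes in here. The pipe is level, 130 mm long, 60 mm outside, bore 50 mm, ends cut square and fixed. Only the base board (18 mm high) reaches out before the inlet, by 17 mm
- pipe_outlet (a point): centre of the pipe's outlet mouth: on the pipe's axis, 65 mm past the stand's origin, 85 mm above the bench. The casting must come out here, and drops 1 mm into the trough
- trough (a point): point on the bottom edge of the V trough, 134 mm past the stand's origin. The trough (90 degree V, grey felt, 57 mm wide, top 76 mm above the bench) runs from 4 to 134 mm past the outlet. Across it stands a sliding length stop (dark block, near face 65 to 90 mm past the outlet, set differently each time; its pose is not given: feel for it or look). It slips at 25 N. A casting in the trough slides at 1 to 3 N
- casting: white plaster cylinder, 48 mm diameter, 60 mm long, about 0.14 kg, stuck in the pipe. Origin at its middle; its x axis is its own axis, along the pipe. At the start its near end is 52 to 64 mm inside the inlet. The pipe wall grips it: a steady push of about 10 to 20 N moves it, until its near end is some 95 mm inside; then it slides easily. Above 40 N it cracks
- plunger: hand plunger 220 mm long, about 0.34 kg, round about its x axis (it may roll). Origin: centre of the flat face of its head, +x out of that face (the way it pushes). Backwards from the face: steel head 47 mm diameter, 40 mm long, 4 mm chamfer at the face; wooden shaft 20 mm diameter up to 193 mm; red wooden knob 40 mm diameter to 220 mm. Head-heavy: see plunger_balance
- plunger_balance (a point): point on the plunger's axis at its centre of mass, 32 mm behind its face. Held far behind this point the head tends to droop. Let go with its whole head inside the pipe (face 45 mm or more past the inlet), it stays lying in the bore, nearly level, its axis 1.5 mm below the pipe's axis, and can be gripped again by the shaft or knob
- rest: plunger rest, fixed in the episode: board 210 x 60 x 12 mm with two wooden V heads. Origin: on the bench under its middle, +x to the head end. At the start the plunger lies level in it along +x, axis 62 mm above the bench, face 97 to 103 mm from the origin. V heads: wide one under the head at x = 73 to 91 mm, narrow one under the shaft at -82 to -68 mm, both under 66 mm high; the shaft is free between them
- done_casting: bystander: another plaster cylinder, already demoulded, 48 mm diameter, 60 mm tall, standing upright; origin under its middle
- pipe_offcut: bystander: short piece of grey pipe, 60 mm diameter, 75 mm tall, standing upright; origin under its middle
- shellac_jar: bystander: amber jar, 70 mm diameter, 100 mm tall; origin under its middle
- paint_can: bystander: can with a yellow band, 90 mm diameter, 110 mm tall; origin under its middle
- mixing_bowl: bystander: green plaster-mixing bowl, 130 mm diameter, 75 mm tall; origin under its middle
- mallet: bystander: mallet, wooden handle and black head, 240 mm long, lying on the bench
- scraper: bystander: scraper with a wooden handle, 200 mm long, lying on the bench
Not all that is in view belongs to the job. Leave any turquoise look-alike of the plunger alone.

How it is judged:
On the way, in this order (a step that is already met when the one before it is completed fails the run):
1. the plunger's head is started into the inlet end of the pipe, behind the casting (x of plunger in the frame of stand above -0.045 m and distance between plunger and pipe_inlet below 0.08 m and angle between the x axis of plunger and the x axis of stand, either way round below 0.15 rad), for 0.1 s.
2. the casting, pushed right out of the outlet by the plunger, has come up against the length stop (at least 2 N) (x of casting in the frame of stand above 0.097 m and x of plunger in the frame of stand above 0.05 m and contact force between casting and length_stop_c0 above 2 N), for 0.1 s.
At the end, for the whole second after the job is handed in: the casting lies at rest along the trough, near end at least 2 mm past the outlet, far end within 3 mm of the length stop, the stop within 3 mm of its setting; the plunger lies at rest in the pipe, its whole head inside (face 38 mm past the inlet to level with the outlet), and released (x of casting in the frame of stand between 0.097 and 0.13 m and distance of length_stop_c0 from where it was at the start of the episode below 0.003 m and x of length_stop_c0 in the frame of casting below 0.04 m and y of casting in the frame of stand between -0.008 and 0.008 m and z of casting in the frame of stand between 0.075 and 0.092 m and angle between the x axis of each of casting, plunger and the x axis of stand, either way round below 0.15 rad and linear speed of each of casting, plunger below 0.02 m/s and x of plunger in the frame of stand between -0.027 and 0.065 m and y of plunger in the frame of stand between -0.006 and 0.006 m); the robot touches nothing.
It fails at once if the casting is rammed or crushed (more than 40 N between plunger and casting) (contact force between plunger and casting above 40 N).
It fails at once if the length stop is shifted by more than 3 mm (distance of length_stop_c0 from where it was at the start of the episode above 0.003 m).
It fails at once if the fingers touch the casting (contact force between the fingers and casting above 0.5 N).
It fails at once if a bystander is moved by more than 20 mm (distance of any of done_casting, pipe_offcut, shellac_jar, paint_can, mixing_bowl, mallet, scraper from where it was at the start of the episode above 0.02 m).
It also fails if it takes over 54 s, if anything falls off the work surface, if the arm or the gripper's body presses on something with over 40 N, if the wrist force passes 120 N, or if a joint passes its speed limit or range.

### The arm

A 6-joint arm with a two-finger parallel gripper is mounted at the origin on the work surface. World frame = base frame: x ahead of the robot, y to its left, z up, the work surface at z = 0. Lengths are in m, angles in rad, forces in N, time in s.
With the tool pointing down it reaches from about 0.325 to 0.9 m from the base axis. Payload 6.1 kg.
Tool frame: the origin (TCP) lies midway between the tips of the shut fingers; the grasp point (between the pads) lies 19 mm behind it (manip.pinch_z is the z of the grasp point in the tool frame, in m); z points along the fingers, y is the direction in which the jaws open and shut (so a half turn about z gives the same grasp; the last joint's range is limited). The gripper opens to 85 mm and grips with 20 to 120 N. Pads are 22 mm wide; open, the fingers measure 114 mm over their backs; the gripper's body (76 mm by 85 mm) begins 54 mm behind the grasp point. The pads swing forward as they close: fully open they stand 13 mm farther back than shut.
Start: joints at [-1.463, 0.22, 1.526, -0, 1.395, -0.126], TCP at [0.145, -0.608, 0.231] pointing down, gripper open.
Joint ranges: [-2.98, 2.98], [-0.91, 2.08], [0.09, 2.57], [-1.24, 4.39], [0.2, 2.65], [-2.68, 2.68]. Speed limits (rad/s): [2.57, 2.57, 3.01, 3.14, 3.14, 3.14].

### API

Orientations are given as a unit quaternion [w, x, y, z].
In Python, from cell import manip, eoat, solver, snapshot, calibration, workorder, status gives the robot as it stands. Calls block until the motion is done:
- manip.move_ptp(position, orientation): joint-space move of the TCP to a pose.
- manip.move_linear(position, rotation=None, speed=0.15, threshold=None): straight line of the TCP; rotation=None keeps the orientation; speed is the mean speed in m/s. With threshold (N) it stops when the force on the tool has changed by that much, and returns True; else False.
- manip.goto_joints(angles): joint-space move.
- eoat.move_gripper(opening): finger opening in m; the grip force is fixed at half the most; returns when the fingers have stopped.
- manip.dwell(seconds).
- solver.solve_ik(position, orientation): joint angles nearest the present ones, or None.
- snapshot(name): name is "scene" or "top" or "wrist"; returns the picture (384x512x3 uint8, red, green, blue); there is no depth.
- calibration(name): a dict with "fx", "fy", "cx", "cy" (pixels), "cam_to_world" (4x4, takes a point from camera to world coordinates). Camera axes: x right, y up, looking along -z (the intrinsics and any distortion apply to the point x, -y, -z); pixel columns grow to the right and rows downward; lengths in m; the calibration is good to about 2 mm. A picture is of the moment at which its call begins: read the wrist's pose just before it. calibration takes no time and is no camera call; for the wrist camera it gives the pose at the moment of the call.
A pose or a line that the arm cannot do raises manip.PlanningError and nothing moves.
- workorder.hand_in(): hands the job in, once; it reports no verdict.
Readings, each from a call of its own:
- status.read_clock(): time.
- status.read_qpos(): joint angles.
- status.read_qvel(): joint speeds.
- status.read_effort(): joint torques, N m.
- status.read_tool_pos(): TCP position.
- status.read_eef_rot(): TCP orientation.
- status.read_ft_force(): force on the tool from outside, world axes, zero at the start.
- status.read_torque(): the same for the moment, N m.
- status.read_finger_gap(): finger opening in m.
Only numpy, scipy, OpenCV 4.12 (cv2) and the standard library are available. Lean on these libraries where they do the work, as an engineer would, in place of code of your own. Each camera call takes 0.05 s, during which the arm holds its last target.

## Working session

There is one attempt and no reset: what is moved stays moved. The work goes in short steps, each a Python script; the robot and the scene stay as the last script left them, time stands still between calls to the robot, and variables do not carry over. Pictures are saved under pics/ and viewed, and the job is handed in when it is done.

```bash
mkdir -p pics; ls; python3 - <<'E'
from cell import *
import cv2
for n in ("scene","top","wrist"):
    im=snapshot(n); cv2.imwrite(f"pics/{n}0.png",im[:,:,::-1])
    c=calibration(n); print(n,{k:(v if not hasattr(v,'shape') else v.round(4).tolist()) for k,v in c.items()})
print(status.read_clock(),manip.pinch_z,status.read_eef_rot(),status.read_ft_force())
E
```

```text
pics
scene {'fx': 393.02215487809167, 'fy': 393.02215487809167, 'cx': 258.56991235043887, 'cy': 199.5432225846438, 'cam_to_world': [[-0.7729, -0.4132, 0.4816, 1.0239], [0.6344, -0.5175, 0.5741, 0.6272], [0.012, 0.7493, 0.6621, 0.8102], [0.0, 0.0, 0.0, 1.0]]}
top {'fx': 478.13813603429077, 'fy': 478.13813603429077, 'cx': 261.2685469187173, 'cy': 188.08355960584507, 'cam_to_world': [[0.0171, 0.9806, -0.1953, 0.1733], [-0.9997, 0.0202, 0.0136, 0.0011], [0.0173, 0.1951, 0.9806, 1.48], [0.0, 0.0, 0.0, 1.0]]}
wrist {'fx': 275.4437715674964, 'fy': 275.4437715674964, 'cx': 256.2572899768753, 'cy': 190.1982028288911, 'cam_to_world': [[0.2324, 0.9295, 0.2865, 0.2189], [-0.9726, 0.2226, 0.0669, -0.5908], [-0.0016, -0.2942, 0.9557, 0.3731], [0.0, 0.0, 0.0, 1.0]]}
0.15 -0.0187 [-7.57883838e-04  9.93175581e-01  1.16626286e-01 -7.07265351e-06] [ 0.38013721 -0.02327669 -0.50736525]
```

View pics/scene0.png

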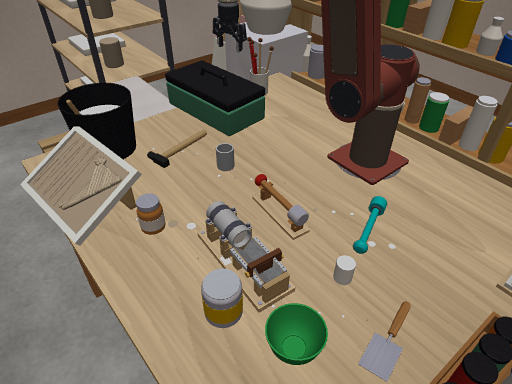

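View pics/top0.png

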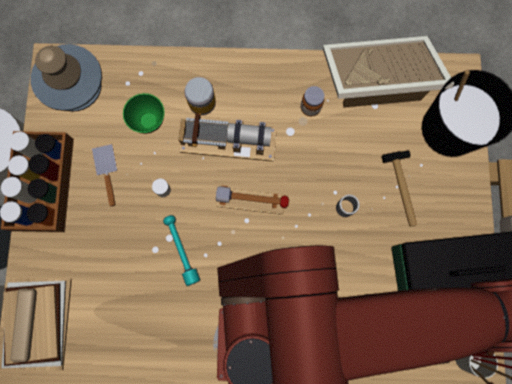

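View pics/wrist0.png

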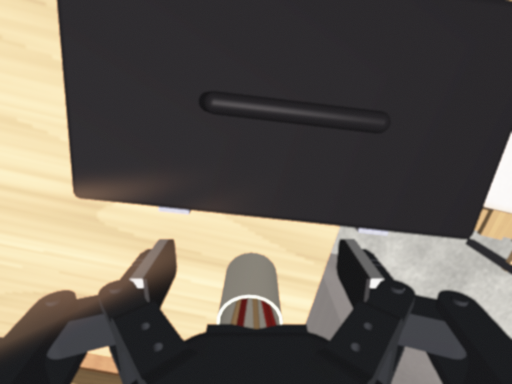

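The plunger with the steel head and red knob lies at top (224,193)–(286,201). The turquoise look-alike at top (170,218)–(191,278) is to be left alone. The stand's pipe is at about (250,135), its trough at about (208,131) and the dark stop at about (195,128). I'll confirm these in enlarged crops.

```bash
python3 - <<'E'
import cv2
im=cv2.imread("pics/top0.png"); c=im[105:220,165:305]; cv2.imwrite("pics/topc.png",cv2.resize(c,None,fx=5.7,fy=5.2 if 0 else 5.7,interpolation=cv2.INTER_CUBIC)[:600])
print(c.shape)
im=cv2.imread("pics/scene0.png"); c=im[165:310,190:320]; cv2.imwrite("pics/scenec.png",cv2.resize(c,None,fx=4,fy=4,interpolation=cv2.INTER_CUBIC))
E
```

```text
(115, 140, 3)
```

View pics/topc.png

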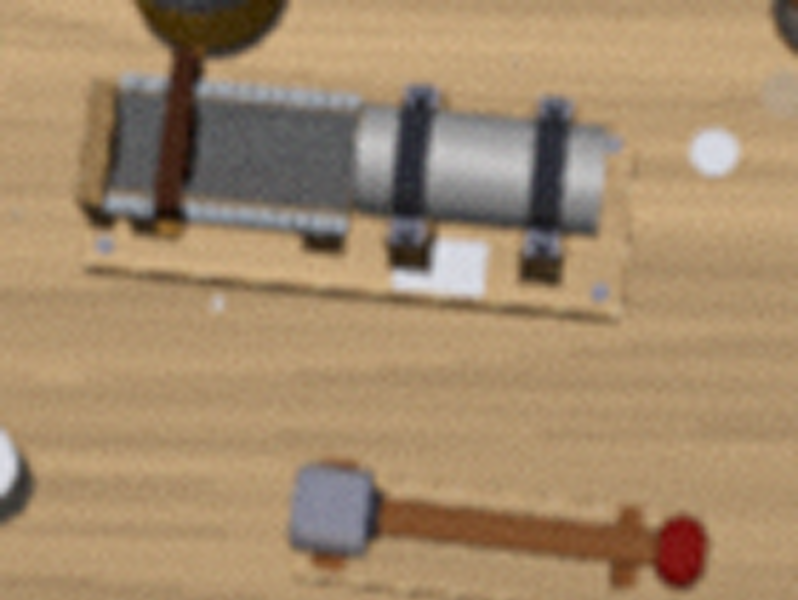

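View pics/scenec.png

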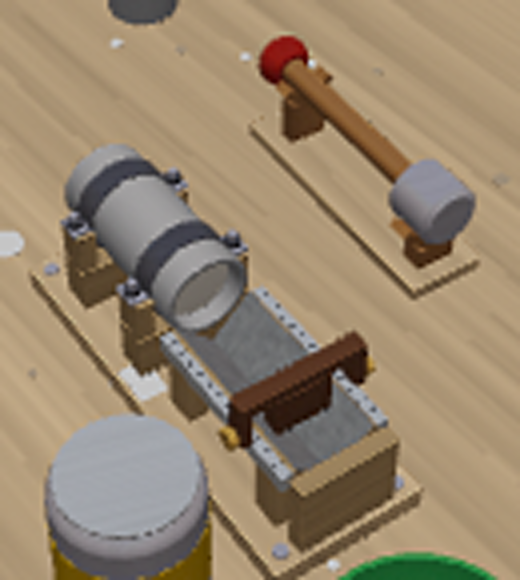

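```bash
cat > h.py <<'E'
import numpy as np
from cell import *
import cv2
from scipy.spatial.transform import Rotation as R
def ray(c,u,v,z):
    T=np.array(c["cam_to_world"]); d=T[:3,:3]@np.array([(u-c["cx"])/c["fx"],-(v-c["cy"])/c["fy"],-1]); o=T[:3,3]
    return o+d*(z-o[2])/d[2]
def proj(c,p):
    T=np.array(c["cam_to_world"]); q=T[:3,:3].T@(np.array(p)-T[:3,3]); return np.array([c["cx"]+c["fx"]*q[0]/-q[2], c["cy"]+c["fy"]*q[1]/q[2]])
def quat(xdir):  # tool down, tool x along xdir (horizontal)
    x=np.array([xdir[0],xdir[1],0.]);x/=np.linalg.norm(x); z=np.array([0,0,-1.]); y=np.cross(z,x)
    q=R.from_matrix(np.array([x,y,z]).T).as_quat(); return np.array([q[3],q[0],q[1],q[2]])
E
python3 - <<'E'
from h import *
c=calibration("top")
f=lambda x,y,z:ray(c,165+x/5.7,105+y/5.7,z).round(4)
print("outlet",f(358,160,.085),"inlet",f(605,180,.085))
print("face",f(292,508,.062),"knobend",f(706,552,.062))
print("stop",f(178,140,.09))
w=calibration("wrist");T=np.array(w["cam_to_world"])
p=status.read_tool_pos();q=status.read_eef_rot();Rt=R.from_quat([q[1],q[2],q[3],q[0]]).as_matrix()
print("cam in tool",(Rt.T@(T[:3,3]-p)).round(4),(Rt.T@T[:3,:3]).round(3).tolist(), status.read_finger_gap())
print(solver.solve_ik([.5,-.05,.3],quat([0,1])),solver.solve_ik([.5,-.05,.3],quat([0,-1])))
E
```

```text
outlet [0.6196 0.0864 0.085 ] inlet [ 0.6115 -0.0455  0.085 ]
face [0.4344 0.1168 0.062 ] knobend [ 0.4152 -0.1023  0.062 ]
stop [0.627  0.1821 0.09  ]
cam in tool [ 0.0761  0.0007 -0.1427] [[0.001, 0.956, 0.294], [1.0, -0.001, -0.0], [0.0, 0.294, -0.956]] 0.0856023287520672
[-2.56733484e-01 -1.14718881e-01  1.74725681e+00 -4.44089210e-16
  1.50905472e+00 -2.56733484e-01] None
```

```bash
python3 - <<'E'
from h import *
manip.move_ptp([.52,.03,.28],quat([.07,1])); manip.dwell(.2)
c=calibration("wrist"); im=snapshot("wrist"); cv2.imwrite("pics/w1.png",im[:,:,::-1])
np.save("w1.npy",dict(c),allow_pickle=True); print(status.read_clock(),status.read_ft_force())
cv2.imwrite("pics/w1b.png",cv2.resize(im[:,:,::-1],(800,600),interpolation=cv2.INTER_CUBIC))
cv2.imwrite("pics/t2.png",cv2.resize(snapshot("top")[60:260,120:340,::-1],None,fx=3,fy=3))
E
```

```text
3.025 [0.24379682 0.23043458 1.02199816]
```

View pics/w1b.png

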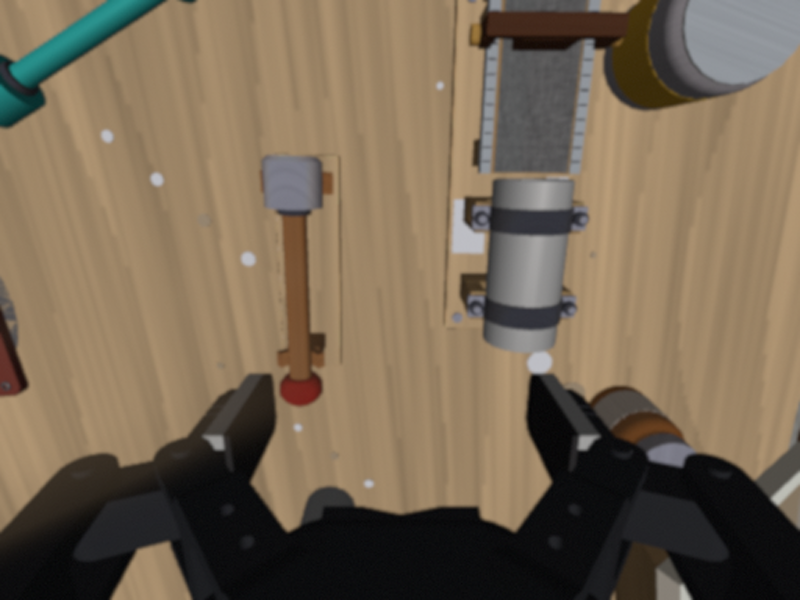

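The wrist view shows the plunger with its head at (292,183) and knob at (300,388), and the pipe from (532,180) to (521,350), in the 800x600 picture. I'll enlarge both.

```bash
python3 - <<'E'
import cv2
im=cv2.imread("pics/w1.png")
a=im[90:265,150:225]; b=im[60:235,280:385]
cv2.imwrite("pics/pa.png",cv2.resize(a,None,fx=3.4,fy=3.4,interpolation=cv2.INTER_CUBIC))
cv2.imwrite("pics/pb.png",cv2.resize(im[105:230,290:385],None,fx=4.8,fy=4.8,interpolation=cv2.INTER_CUBIC))
cv2.imwrite("pics/pc.png",cv2.resize(im[0:120,295:395],None,fx=5,fy=5,interpolation=cv2.INTER_CUBIC))
E
```

```text
(no output)
```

View pics/pa.png

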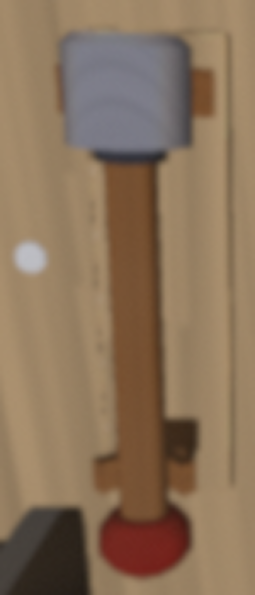

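View pics/pb.png

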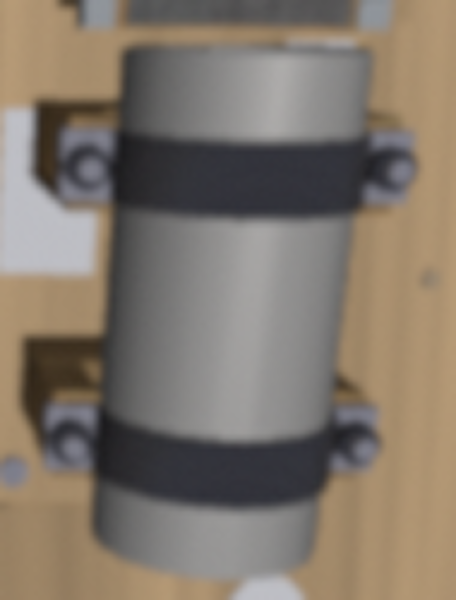

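View pics/pc.png

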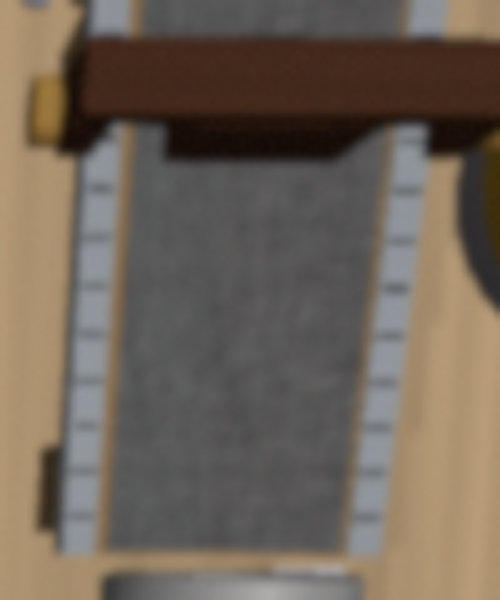

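```bash
cat > fit.py <<'E'
from h import *
from scipy.optimize import least_squares
def fit(c,edges,ends,z,x0):
    # edges: (u,v,r) ; ends: (row, xs, r, fn)
    T=np.array(c["cam_to_world"])
    def res(p):
        o=np.array([p[0],p[1],z]); d=np.array([np.cos(p[2]),np.sin(p[2]),0]); out=[]
        for u,v,r in edges:
            a=ray(c,u,v,0)-T[:3,3]; n=np.cross(a,d); n/=np.linalg.norm(n)
            out.append((abs(n@(o-T[:3,3]))-r)*1e3)
        s=np.array([-d[1],d[0],0]); t=np.linspace(0,2*np.pi,181)
        for row,xs,r,fn in ends:
            rows=[proj(c,o+d*xs+r*(np.cos(k)*s+np.sin(k)*np.array([0,0,1])))[1] for k in t]
            out.append((fn(rows)-row)*1.3)
        return np.array(out)
    S=least_squares(res,x0); return S.x,S.fun
E
python3 - <<'E'
from fit import *
c=np.load("w1.npy",allow_pickle=True).item()
m=lambda l,ox,oy,s,r:[(ox+(u+.5)/s-.5,oy+(v+.5)/s-.5,r) for u,v in l]
E=m([(124,60),(104,400),(94,520),(372,60),(342,360),(318,520)],290,105,4.8,.03)
p,f=fit(c,E,[(105+577/4.8-.4,-.065,.03,max),(105+44/4.8-.4,.065,.03,min)],.085,[.616,.02,1.5])
print("stand",p.round(4),f.round(2))
H=m([(61,60),(66,145),(187,60),(190,145)],150,90,3.4,.0235)+m([(107,170),(121,500),(154,170),(165,500)],150,90,3.4,.010)
q,f=fit(c,H,[(90+150/3.4-.4,-.04,.0235,max),(90+33/3.4-.4,0,.0195,min)],.062,[.434,.117,1.5])
print("plunger",q.round(4),f.round(2))
# stop: near lower face
d=np.array([np.cos(p[2]),np.sin(p[2])])
for (u,v,z) in [(250,157,.075),(250,157,.065),(250,118,.11),(250,118,.09)]:
    w=ray(c,295+u/5,v/5,z); print("stop x in stand",z,((w[:2]-p[:2])@d).round(4))
print(ray(c,295+220/5,0+552/5,.06)[:2]@d-p[:2]@d)
E
```

```text
stand [0.621  0.0226 1.4996] [-0.6  -0.91 -0.23 -0.91  0.2  -1.12  0.85 -0.79]
plunger [0.44   0.117  1.4689] [-0.82 -0.78 -1.15 -0.74 -1.57 -0.83 -1.02 -1.02  0.56 -0.54]
stop x in stand 0.075 0.1538
stop x in stand 0.065 0.1561
stop x in stand 0.11 0.1528
stop x in stand 0.09 0.1578
0.06849426410791963
```

```bash
python3 - <<'E'
from h import *
c=calibration("top")
for n,u,v,z in [("jar",314,92,.1),("offcut",348,202,.075),("can",198,88,.11),("done",161,184,.06),("mallet",398,157,.02)]: print(n,ray(c,u,v,z).round(3))
p=np.array([.621,.0226]);t=1.4996;d=np.array([np.cos(t),np.sin(t)])
q=np.array([.44,.117]);dq=np.array([np.cos(1.469),np.sin(1.469)])
g=q-.062*dq
print(g)
for xs in (-.065-.03-.062,-.065+.046-.062,-.065+.046-.181,.095-.181): print(p+xs*d, solver.solve_ik([*(p+xs*d),.066],quat(d)))
manip.move_ptp([*g,.15],quat(dq)); eoat.move_gripper(.05)
manip.move_linear([*g,.0435],speed=.15)
print(status.read_clock(),status.read_tool_pos(),status.read_ft_force(),status.read_finger_gap())
cc=calibration("wrist"); im=snapshot("wrist"); np.save("w2.npy",cc,allow_pickle=True)
cv2.imwrite("pics/w2.png",cv2.resize(im[:,:,::-1],(800,600),interpolation=cv2.INTER_CUBIC))
E
```

```text
jar [ 0.752 -0.175  0.1  ]
offcut [ 0.416 -0.278  0.075]
can [0.753 0.18  0.11 ]
done [0.463 0.285 0.06 ]
mallet [ 0.574 -0.451  0.02 ]
[0.43369952 0.05532096]
[ 0.60983162 -0.13400226] [-3.42518565e-01  3.82766090e-01  1.65426918e+00 -4.44089210e-16
  1.10455739e+00 -2.71322238e-01]
[ 0.61523797 -0.0581948 ] [-2.21841654e-01  3.69287284e-01  1.67212891e+00 -4.44089210e-16
  1.10017646e+00 -1.50645327e-01]
[ 0.60677276 -0.17689332] [-4.08353057e-01  3.98878728e-01  1.63274060e+00 -4.44089210e-16
  1.10997332e+00 -3.37156730e-01]
[ 0.61488229 -0.06318213] [-2.29900463e-01  3.69573483e-01  1.67175112e+00 -4.44089210e-16
  1.10026805e+00 -1.58704137e-01]
5.05 [0.43434368 0.05530265 0.04414487] [ 0.64016553 -0.33919589  0.0017846 ] 0.050345785977126314
```

View pics/w2.png

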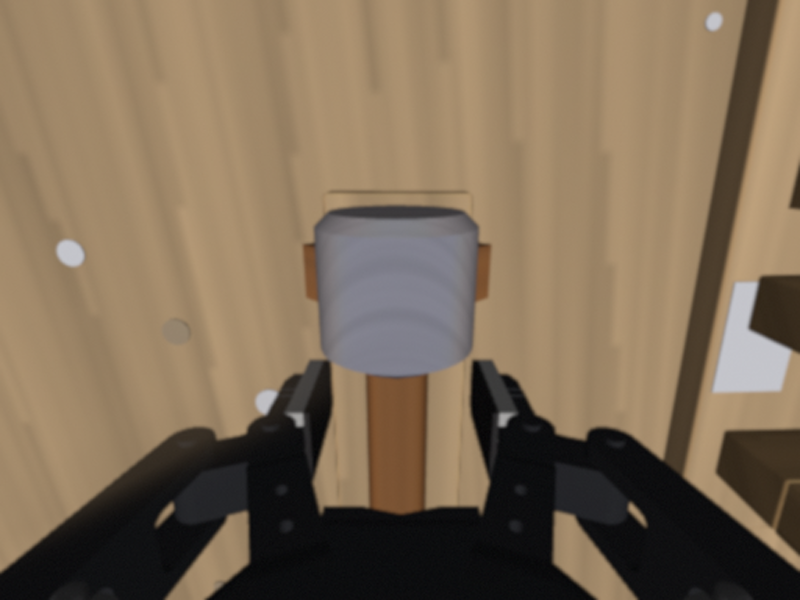

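```bash
python3 - <<'E'
from fit import *
c=np.load("w2.npy",allow_pickle=True).item(); s=1.5625
E=[(u/s,v/s,r) for u,v,r in [(318,250,.0235),(322,340,.0235),(477,250,.0235),(473,340,.0235),(367,400,.01),(371,500,.01),(427,400,.01),(425,500,.01)]]
q,f=fit(c,E,[(376/s-.2,-.04,.0235,max),(206/s-.2,0,.0195,min)],.062,[.434,.117,1.5])
print(q,f.round(2))
d=np.array([np.cos(q[2]),np.sin(q[2])]); print((status.read_tool_pos()[:2]-q[:2])@d)
eoat.move_gripper(0.0)
print(status.read_finger_gap(),status.read_tool_pos(),status.read_ft_force())
manip.move_linear([.4343,.0553,.075],speed=.08)
print(status.read_ft_force(),status.read_torque(),status.read_clock(),status.read_finger_gap())
E
```

```text
[0.44091783 0.11695715 1.46916389] [-0.63 -0.31 -0.5  -0.26 -0.02 -0.54 -0.39 -0.35  0.37 -0.41]
-0.06200042545139284
0.017934699359970094 [0.43294821 0.0554628  0.04434601] [-6.37331076  0.62924905 10.37551959]
[ 0.0529394  -0.62894782 -2.63437456] [-0.08662669  0.03173198  0.07472904] 6.025 0.018222399974739838
```

```bash
python3 - <<'E'
from h import *
p=np.array([.621,.0226]);t=1.4996;d=np.array([np.cos(t),np.sin(t)])
manip.move_linear([.4343,.0553,.11],speed=.15)
g=p-.157*d
manip.move_linear([*g,.11],quat(d),speed=.2)
manip.move_linear([*g,.0668],speed=.1)
manip.dwell(.15)
print(status.read_clock(),status.read_tool_pos(),g,status.read_ft_force(),status.read_finger_gap())
cc=calibration("wrist"); im=snapshot("wrist"); np.save("w3.npy",cc,allow_pickle=True)
cv2.imwrite("pics/w3.png",cv2.resize(im[:,:,::-1],(800,600),interpolation=cv2.INTER_CUBIC))
sc=snapshot("scene"); cv2.imwrite("pics/s3.png",cv2.resize(sc[150:300,180:310,::-1],None,fx=4,fy=4,interpolation=cv2.INTER_CUBIC))
E
```

```text
8.5833 [ 0.61062779 -0.13427567  0.06784661] [ 0.60983162 -0.13400226] [-0.49828849  0.71410214 -2.34763255] 0.018002142098988965
```

View pics/w3.png

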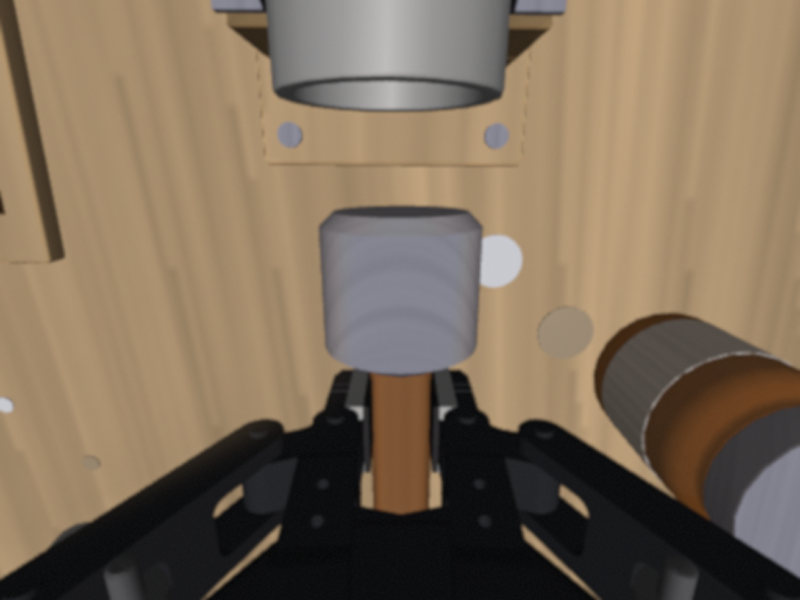

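View pics/s3.png

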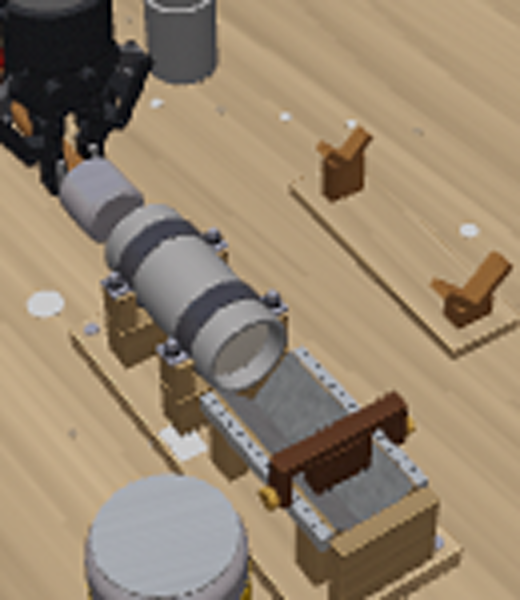

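```bash
python3 - <<'E'
import cv2
im=cv2.imread("pics/w3.png")[0:240,190:590]
cv2.imwrite("pics/w3c.png",cv2.resize(im,None,fx=2,fy=2,interpolation=cv2.INTER_CUBIC))
E
```

```text
(no output)
```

View pics/w3c.png

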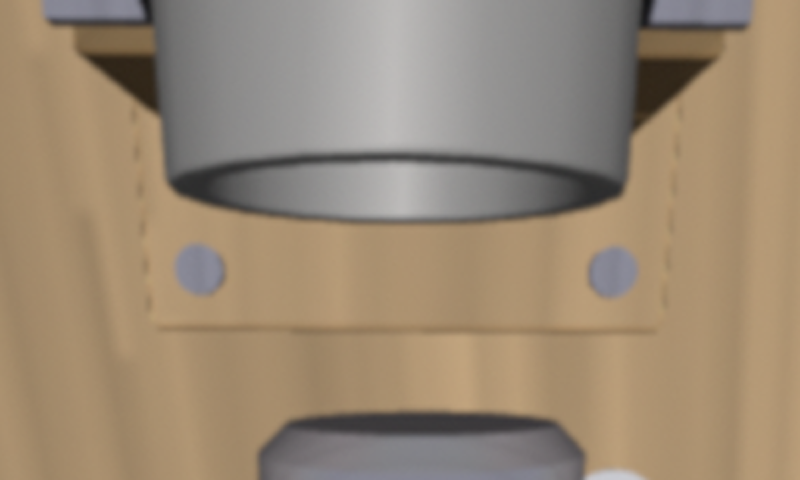

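```bash
python3 - <<'E'
from fit import *
c=np.load("w3.npy",allow_pickle=True).item(); s=1.5625
f2=lambda u,v:((u/2+190)/s-.3,(v/2)/s-.3)
E=[(*f2(u,v),.03) for u,v in [(157,20),(168,170),(642,20),(627,170)]]
p,f=fit(c,E,[(221/2/s-.3,-.065,.03,max)],.085,[.621,.0226,1.5]); print("stand",p,f.round(2))
E=[(u/s-.2,v/s-.2,r) for u,v,r in [(320,240,.0235),(326,340,.0235),(481.5,240,.0235),(476,340,.0235),(372,400,.01),(374,500,.01),(432,400,.01),(429,500,.01)]]
q,f=fit(c,E,[(375/s-.2,-.04,.0235,max),(205/s-.2,0,.0195,min)],.085,[.6,-.07,1.5]); print("pl",q,f.round(2))
d=np.array([np.cos(p[2]),np.sin(p[2])]);n=np.array([-d[1],d[0]])
r=q[:2]-p[:2]; print("face in stand x,y",r@d,r@n, "dyaw",q[2]-p[2])
tp=status.read_tool_pos(); print("tcp in stand",(tp[:2]-p[:2])@d,(tp[:2]-p[:2])@n, tp)
E
```

```text
stand [0.62106554 0.02255503 1.48115388] [-0.27 -0.47 -0.2  -0.53 -0.  ]
pl [ 0.61617936 -0.07242099  1.5037726 ] [-0.22 -0.25 -0.3  -0.38 -0.35 -0.13  0.03 -0.31 -0.02  0.02]
face in stand x,y -0.0950320933348565 -0.0036359264965679285 dyaw 0.02261871334269383
tcp in stand -0.1571087979665626 -0.0034766117944211796 [ 0.61046343 -0.13423418  0.06772331]
```

```bash
python3 - <<'E'
from fit import *
c=np.load("w1.npy",allow_pickle=True).item(); c3=np.load("w3.npy",allow_pickle=True).item(); s=1.5625
a=lambda A,B:round(float(np.arctan2(*(B-A)[[1,0]])),4)
g=lambda u,v:ray(c,295+u/5-.4,v/5-.4,.076)
print("troughL",a(g(61,540),g(79,180)),"R",a(g(381,540),g(421,180)), "mid",((g(61,540)+g(381,540))/2)[:2],((g(79,180)+g(421,180))/2)[:2])
k=lambda c,u,v,z:ray(c,u/s-.2,v/s-.2,z)
print("board",a(k(c,445,325,.018),k(c,457,2,.018)))
A,B=k(c3,268,164,.018),k(c3,519,165.2,.018); print("end",a(B,A)-np.pi/2,(A+B)[:2]/2,np.linalg.norm(A-B))
A,B=k(c3,289.5,134.5,.02),k(c3,496.5,136,.02); print("screws",a(B,A)-np.pi/2,(A+B)[:2]/2)
im=cv2.imread("pics/w1.png"); cv2.imwrite("pics/w1s.png",cv2.resize(im[0:225,270:400],(520*1,900))[:600]) 
E
```

```text
troughL 1.5025 R 1.507 mid [0.62543878 0.09444798] [0.63054596 0.17168402]
board 1.4962
end 1.4958036732051037 [ 0.61411875 -0.05945535] 0.10722394505887177
screws 1.4937036732051032 [ 0.6148086  -0.04784372]
```

```bash
cat >> h.py <<'E'
O=np.array([.6182,.0226]); TH=1.498; D=np.array([np.cos(TH),np.sin(TH)]); Q=quat(D)
def P(xs,z): return [*(O+xs*D),z]
def st(l=""): 
    t=status.read_tool_pos(); f=status.read_ft_force(); print(l,"t",round(float(status.read_clock()),2),"tcp",np.array(t).round(4),"xs",round(float((np.array(t[:2])-O)@D),4),"F",np.array(f).round(1),"Fax",round(float(np.array(f[:2])@D),1),"gap",round(float(status.read_finger_gap()),4))
E
python3 - <<'E'
from h import *
manip.move_linear(P(-.157,.0665),Q,speed=.05); st("a")
r=manip.move_linear(P(-.065-.002-.062+.012,.0665),Q,speed=.05,threshold=8); st(r)
if not r: r=manip.move_linear(P(-.065+.046-.062,.0665),Q,speed=.05,threshold=10); st(r)
im=snapshot("wrist"); cv2.imwrite("pics/w4.png",cv2.resize(im[:,:,::-1],(800,600),interpolation=cv2.INTER_CUBIC))
E
```

```text
a t 8.93 tcp [ 0.6066 -0.134   0.0666] xs -0.157 F [ 0.5  0.1 -3.4] Fax 0.1 gap 0.0179
False t 9.88 tcp [ 0.6097 -0.0942  0.0665] xs -0.1171 F [ 0.8 -0.8 -3.7] Fax -0.7 gap 0.0182
False t 10.75 tcp [ 0.6123 -0.058   0.0665] xs -0.0808 F [-0.1 -0.2 -2.6] Fax -0.2 gap 0.0183
```

View pics/w4.png

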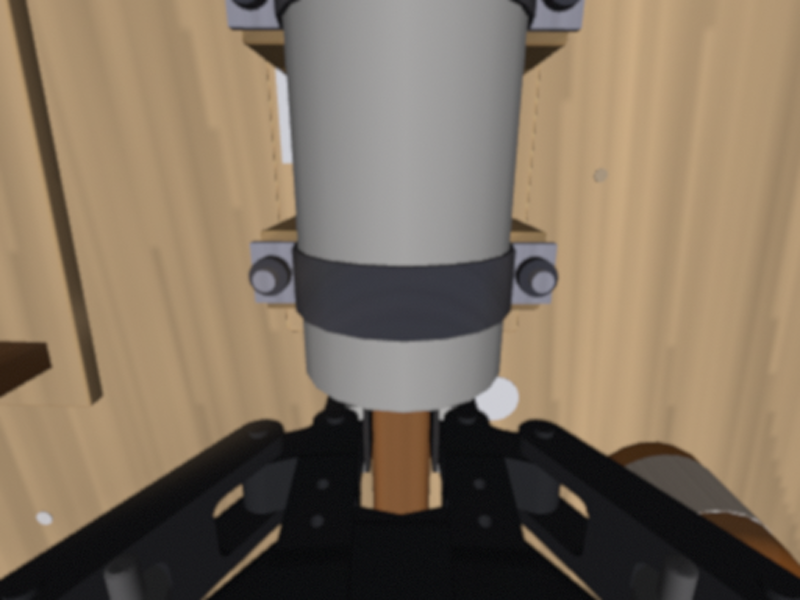

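```bash
python3 - <<'E'
from h import *
manip.move_linear(P(-.0808,.065),Q,speed=.03); st("low")
eoat.move_gripper(.045); st("open")
manip.move_linear(P(-.197,.0655),Q,speed=.15,threshold=8); st("back")
im=snapshot("wrist"); cv2.imwrite("pics/w5.png",cv2.resize(im[:,:,::-1],(800,600),interpolation=cv2.INTER_CUBIC))
cv2.imwrite("pics/s5.png",cv2.resize(snapshot("scene")[110:310,150:350,::-1],None,fx=3,fy=3,interpolation=cv2.INTER_CUBIC))
E
```

```text
low t 11.05 tcp [ 0.6127 -0.0584  0.0657] xs -0.0812 F [-1.8 -0.2  3.3] Fax -0.3 gap 0.0179
open t 11.43 tcp [ 0.6123 -0.058   0.0648] xs -0.0808 F [ 0.7  0.3 -0.1] Fax 0.3 gap 0.0447
back t 12.35 tcp [ 0.6038 -0.1732  0.0653] xs -0.1963 F [-0.   0.8  0.5] Fax 0.8 gap 0.0449
```

View pics/w5.png

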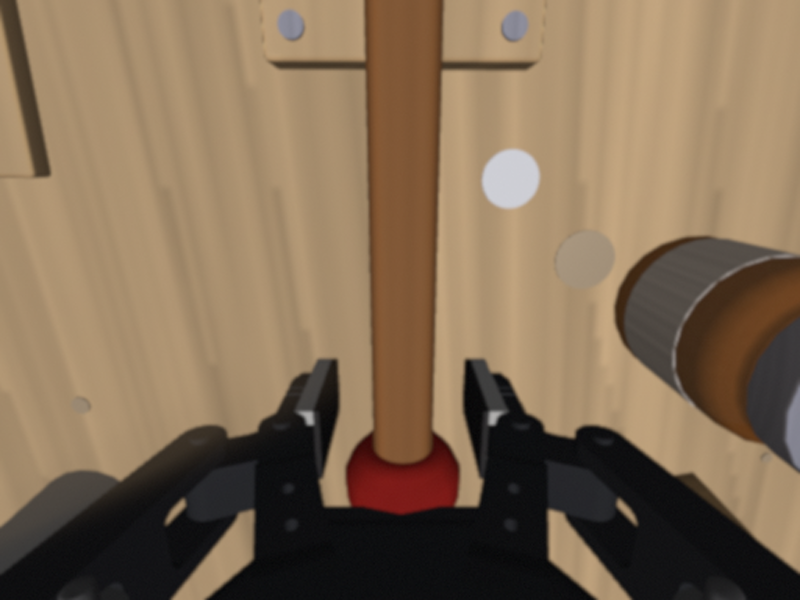

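View pics/s5.png

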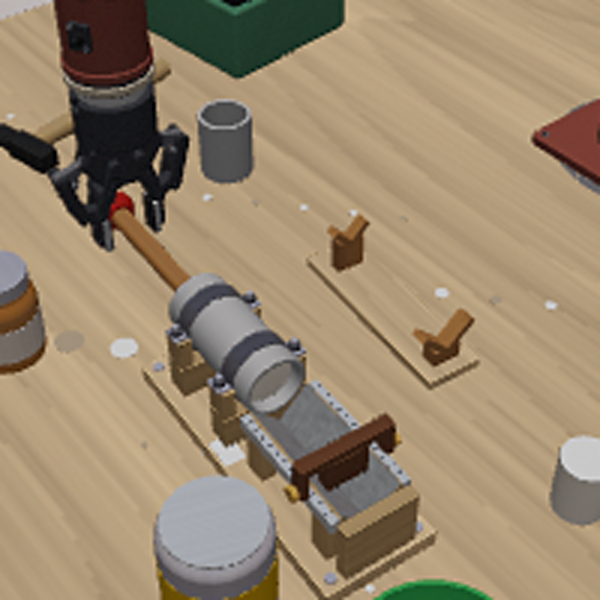

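```bash
python3 - <<'E'
from h import *
c=calibration("wrist")
for xs in (-.214,-.212,-.210,-.208): print(xs,(proj(c,P(xs,.0935))*1.5625).round(0))
E
```

```text
-0.214 [397. 470.]
-0.212 [397. 465.]
-0.21 [397. 460.]
-0.208 [397. 454.]
```

```bash
python3 - <<'E'
from h import *
eoat.move_gripper(0.0); st("grip")
g=-.1965
for tgt in (.010,.030,.0595):
    r=manip.move_linear(P(g+tgt,.0655),Q,speed=.02,threshold=30); st((tgt,r))
    if r: break
cv2.imwrite("pics/s6.png",cv2.resize(snapshot("scene")[110:310,150:350,::-1],None,fx=3,fy=3,interpolation=cv2.INTER_CUBIC))
im=snapshot("wrist"); cv2.imwrite("pics/w6.png",cv2.resize(im[:,:,::-1],(800,600),interpolation=cv2.INTER_CUBIC))
E
```

```text
grip t 12.81 tcp [ 0.6039 -0.1731  0.0654] xs -0.1963 F [0.5 3.2 1.3] Fax 3.2 gap 0.0181
(0.01, False) t 13.48 tcp [ 0.6048 -0.1632  0.0655] xs -0.1863 F [ 1.4 -1.1 -0. ] Fax -1.0 gap 0.018
(0.03, False) t 14.63 tcp [ 0.6062 -0.1468  0.066 ] xs -0.1698 F [ -0.9 -12.7  -0.4] Fax -12.8 gap 0.0182
(0.0595, False) t 16.26 tcp [ 0.6082 -0.1139  0.0655] xs -0.1368 F [ 0.7 -2.  -0.1] Fax -2.0 gap 0.0182
```

View pics/s6.png

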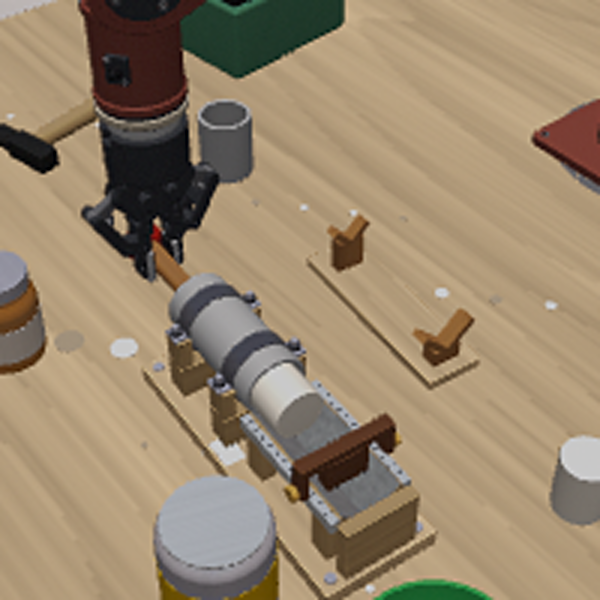

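View pics/w6.png

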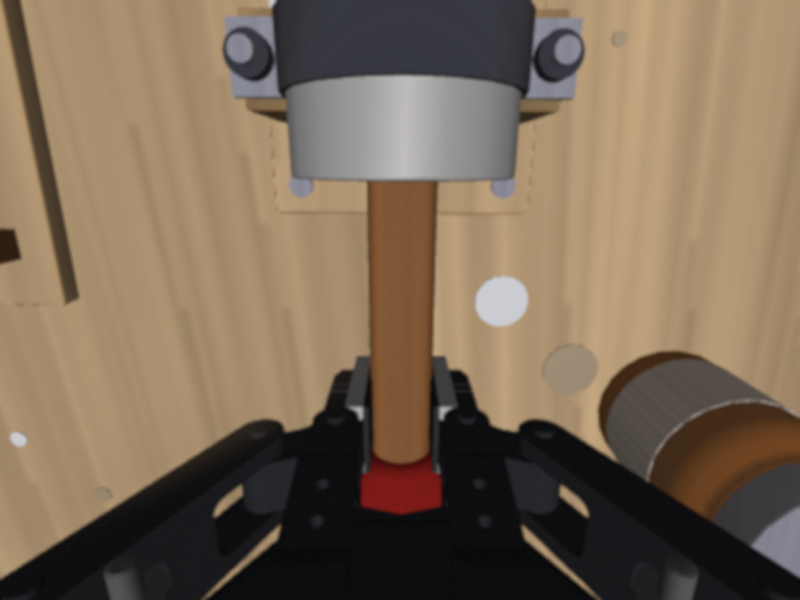

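```bash
python3 - <<'E'
from h import *
r=manip.move_linear(P(-.096,.0655),Q,speed=.02,threshold=7); st(r)
if not r:
    r=manip.move_linear(P(-.080,.0655),Q,speed=.006,threshold=7); st(r)
    manip.dwell(.2); st()
sc=snapshot("scene"); cv2.imwrite("pics/s7.png",cv2.resize(sc[200:310,190:310,::-1],None,fx=5,fy=5,interpolation=cv2.INTER_CUBIC))
E
```

```text
False t 18.56 tcp [ 0.6112 -0.0732  0.0655] xs -0.096 F [ 0.9 -3.1  0.5] Fax -3.0 gap 0.0181
True t 20.69 tcp [ 0.6122 -0.0603  0.0654] xs -0.0831 F [ 1.3 -0.4  0.4] Fax -0.3 gap 0.0183
 t 20.89 tcp [ 0.6121 -0.0604  0.0651] xs -0.0833 F [1.7 1.8 0.1] Fax 1.9 gap 0.0182
```

View pics/s7.png

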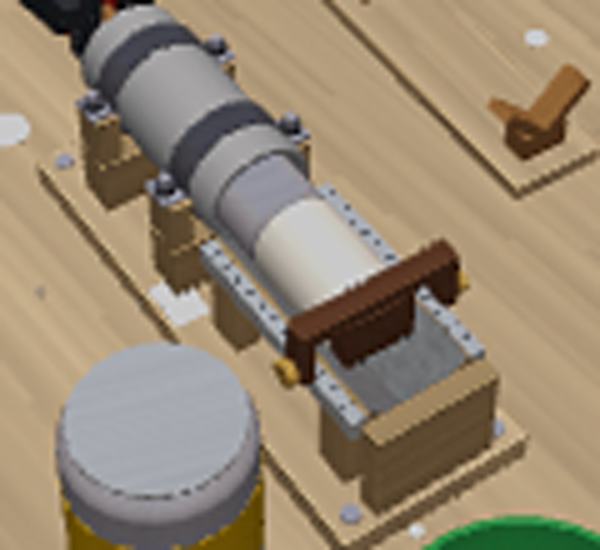

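The move triggered against the stop, but the force relaxed as soon as the arm halted. I'll press again gently and hold, so the 2 N is sustained for longer than 0.1 s.

```bash
python3 - <<'E'
from h import *
x=-.0825
for i in range(6):
    r=manip.move_linear(P(x,.0655),Q,speed=.005,threshold=13); manip.dwell(.05); f=float(np.array(status.read_ft_force()[:2])@D); st((round(x,4),r))
    if r or f<-9: break
    x+=.0006
manip.dwell(.3); st("hold")
E
```

```text
(-0.0825, False) t 21.49 tcp [ 0.6122 -0.0603  0.0655] xs -0.0831 F [ 0.4 -3.4 -0.3] Fax -3.4 gap 0.0183
(-0.0819, False) t 21.81 tcp [ 0.6123 -0.0602  0.0657] xs -0.083 F [ 0.8 -6.   0.6] Fax -5.9 gap 0.0181
(-0.0813, False) t 22.12 tcp [ 0.6124 -0.0602  0.0657] xs -0.083 F [ 0.  -7.8  0.5] Fax -7.7 gap 0.0182
(-0.0807, False) t 22.44 tcp [ 0.6124 -0.0602  0.0658] xs -0.083 F [ -1.  -10.3   1. ] Fax -10.4 gap 0.0187
hold t 22.74 tcp [ 0.6124 -0.0602  0.0658] xs -0.083 F [-0.1 -9.6  0.6] Fax -9.6 gap 0.0185
```

```bash
python3 - <<'E'
from h import *
manip.move_linear(P(-.088,.0655),Q,speed=.02); st()
manip.move_linear(P(-.168,.0655),Q,speed=.05); st("drawn")
manip.dwell(.1); eoat.move_gripper(.045); st("open")
manip.move_linear(P(-.168,.15),Q,speed=.1,threshold=10); st("up")
manip.move_linear(P(-.168,.22),Q,speed=.15)
manip.dwell(.2)
im=snapshot("wrist"); cv2.imwrite("pics/w8.png",cv2.resize(im[:,:,::-1],(800,600),interpolation=cv2.INTER_CUBIC))
sc=snapshot("scene"); cv2.imwrite("pics/s8.png",cv2.resize(sc[150:310,150:310,::-1],None,fx=3.7,fy=3.7,interpolation=cv2.INTER_CUBIC))
cv2.imwrite("pics/t8.png",cv2.resize(snapshot("top")[105:220,165:305,::-1],None,fx=5,fy=5,interpolation=cv2.INTER_CUBIC))
E
```

```text
t 23.26 tcp [ 0.6118 -0.0649  0.0654] xs -0.0877 F [ 1.5  1.6 -0.2] Fax 1.7 gap 0.0184
drawn t 25.01 tcp [ 0.606  -0.145   0.0656] xs -0.168 F [-0.   0.7 -0.3] Fax 0.7 gap 0.0184
open t 25.48 tcp [ 0.606  -0.1451  0.0655] xs -0.1681 F [-0.1 -0.   0.6] Fax -0.0 gap 0.0451
up t 26.48 tcp [ 0.6054 -0.1447  0.1491] xs -0.1678 F [ 0.3 -0.4  0.4] Fax -0.4 gap 0.0449
```

View pics/s8.png

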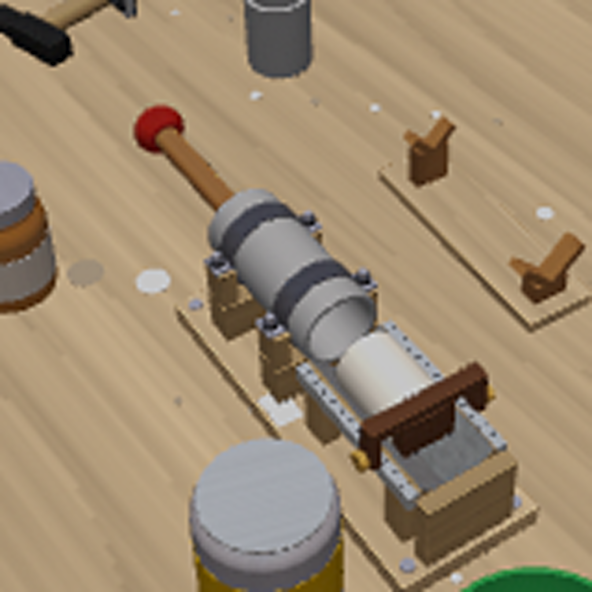

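View pics/w8.png

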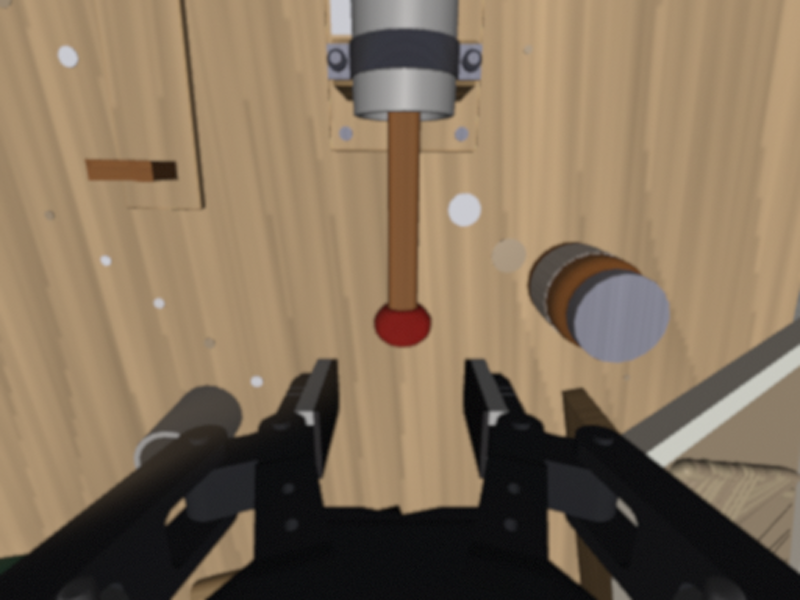

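View pics/t8.png

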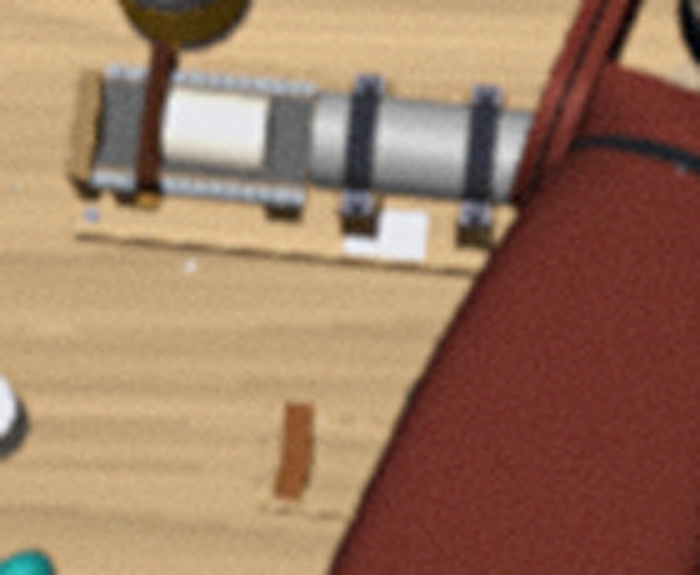

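```bash
python3 - <<'E'
from h import *
c=calibration("wrist"); print([(proj(c,P(x,.0935))*1.5625).round(0).tolist() for x in (-.183,-.178,-.188)])
a=cv2.imread("pics/scene0.png");
workorder.hand_in(); print(status.read_clock())
E
```

```text
[[399.0, 308.0], [399.0, 301.0], [399.0, 315.0]]
the job is handed in; nothing more can be done
the job is handed in; nothing more can be done
```

I've handed the job in at about 27 s of the 54 s allowed. The casting is out of the pipe and resting against the length stop. No verdict is reported.

**What I did:** I took the plunger from its rest, gripped near its balance point. The wrist picture showed its head about 3 mm off the pipe's axis, so I corrected that before starting it into the inlet. I let go with the head in the bore, gripped again far back on the shaft, and pushed at about 20 mm/s, slowing to 6 mm/s near the stop. I then drew the plunger back, opened the fingers and raised the gripper clear.

**Last checks:**
- **Pushing force:** the largest reading in the pipe was about 13 N, but I read it only between moves. The moves themselves were set to stop at a 30 N change, and none did.
- **Contact with the stop:** the first touch eased off to nothing as the arm halted, so I pressed again and held about 10 N. The tool stayed still, which suggests the stop did not slip (it slips at 25 N).
- **Casting:** the scene and top pictures show it lying in the trough with no visible gap to the stop.
- **Plunger:** it is lying free in the pipe. The knob appears where expected for the face being about 75 mm past the inlet.
- **Other items on the bench:** nothing in view looks moved, though I only checked this by eye. The gripper is well clear of everything.

I did not measure directly how far the stop moved or how close the casting is to it.

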